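# Start the bench bottle filler and hold the beer button

## Task

The next bottle stands ready under the head of the bench filler: start filling it with light presses of the fingertips. First push the air plunger on the separate air unit fully in, then the gas plunger on the filler's console (the mushroom knob on the bottle's side), so that each stays in; then press the wide beer button in the middle of the console well down and keep it there, finishing the program while still holding it. Leave the drain plunger out, and do not lift, push aside or knock over the bottles and other loose things.

Things in the scene. Friction and masses are not known exactly. Their poses are not given: they have to be found in the camera images.
- filler: Bench bottle filler, fixed. Its console is a steel box 130 mm deep (own x) by 220 mm wide (own y) by 75 mm high; origin at the centre of the console's underside. At yaw 0 own x points away from the robot, own y to its left. On its flat top, in a row along own y: gas plunger at y = +65 mm, beer button at 0, drain plunger at -65 mm. Left of it is the bottle stand.
- air_unit: Air service unit, fixed, left or right of the filler: steel foot 100 (own x) by 112 mm (own y), origin at the centre of its underside, and two aluminium valve bodies side by side, tops 150 mm high. At own y = -24 mm the regulator (clear bowl, gauge, fixed grey ribbed knob of 40 mm, top at 174 mm: not used); at own y = +24 mm the shut-off valve with the air plunger.
- air_plunger_top (a point): Centre of the top face of the air plunger, a black mushroom knob of 32 mm diameter on a thin stem, on the air unit. Top 195 mm above the table when out, 185 mm when fully in; the point moves with it. Pushed straight down; it moves at about 3 N, and once home the cushioned head gives a further 4 mm at 5 to 11 N and springs back.
- air_plunger (a joint): How far the air plunger is pushed in, in m: 0 out (starts within 1.5 mm of it), 0.010 fully in; open from 0.007 on. It has no return spring and stays where it is left.
- gas_plunger_top (a point): Centre of the top face of the gas plunger on the console, a black mushroom knob of 32 mm diameter on a thin stem, the one on the side of the bottle stand. Top 120 mm above the table when out, 110 mm when fully in; moves with it. Pushed straight down at about 3 N; once home its cushioned head gives a further 4 mm at 5 to 11 N and springs back.
- gas_plunger (a joint): How far the gas plunger is pushed in, in m: 0 out (starts within 1.5 mm of it), 0.010 fully in; open from 0.007 on. It stays where it is left.
- beer_button_top (a point): Centre of the top face of the beer button, a black palm button of 46 mm diameter in a grey collar, in the middle of the console's row. Top 124 mm above the table when free, 110 mm at its stop; moves with it. Pressed straight down against a spring: about 2 N to start, 5 N at 6 mm, 6.5 N at 10 mm, 8.5 N at the stop at 14 mm.
- beer_button (a joint): How far the beer button is pressed, in m: 0 free, 0.014 at its stop; beer flows from 0.006 on. It springs back when let go.
- drain_plunger (a joint): How far the drain plunger is pushed in, in m: 0 out, 0.010 in. The same mushroom knob as the gas plunger, at the other end of the console's row, 65 mm from the beer button; it must stay out.
- fill_bottle: Amber swing-top bottle under the filling head, loose, 62 mm diameter, 235 mm tall, origin at the centre of its underside; must not be moved. The bottle stand around it (drip tray, two posts, filling head) is 360 mm tall and fills x -55 to 105 mm, y 135 to 265 mm of the filler's own frame.
- bottle_b: Amber swing-top bottle waiting on the table behind the console, loose, 62 mm diameter, 235 mm tall; origin at the centre of its underside.
- bottle_c: Another amber swing-top bottle waiting on the table behind the console, the same size; origin at the centre of its underside.
- cup: Steel tasting cup, 70 mm diameter, 85 mm tall, loose on the table left of the console's front; origin at the centre of its underside.
- spanner: Steel spanner, 160 mm long, lying on the table in front of the console, on its right; origin under its middle.
- tin: Round aluminium tin, 68 mm diameter, 60 mm tall, loose on the table right of the filler; origin at the centre of its underside.
- brush: Bottle brush, 240 mm long, with a white bristle roll of 42 mm diameter on a steel wire handle, lying on the table left of the filler; origin on the table under its middle.
There are look-alikes about, which are no part of the job. What is shaped like the air_unit but orange, purple or turquoise is not meant.

How it is judged (in metres and radians):
On the way, in this order (a step that is already met when the one before it is completed fails the run):
1. the air plunger is pushed in while the gas plunger and the beer button are still out (value of joint air_plunger above 0.007 m and value of joint gas_plunger below 0.003 m and value of joint beer_button below 0.002 m), for 0.2 s.
2. the gas plunger is pushed in as well, the beer button still free (value of joint each of air_plunger, gas_plunger above 0.007 m and value of joint beer_button below 0.002 m), for 0.2 s.
3. the beer button is held down (value of joint beer_button above 0.006 m), for 0.3 s.
At the end, for the whole second after the job is handed in: Air and gas plungers in by more than 7 of their 10 mm, the drain plunger out (less than 3 mm in), and the beer button held more than 6 of its 14 mm down by the fingers with 1 to 25 N; the bottle under the head within 15 mm of its place (value of joint each of air_plunger, gas_plunger above 0.007 m and value of joint drain_plunger below 0.003 m and value of joint beer_button above 0.006 m and contact force between the fingers and filler between 1 and 25 N and distance of fill_bottle from where it was at the start of the episode below 0.015 m); the arm keeps its last pose, push and grip.
It fails at once if gas plunger pushed in before the air plunger, or beer button pressed before air and gas are both on ((value of joint gas_plunger above 0.005 m and value of joint air_plunger below 0.005 m) or (value of joint beer_button above 0.004 m and value of joint any of air_plunger, gas_plunger below 0.005 m)).
It fails at once if drain plunger pushed in (value of joint drain_plunger above 0.004 m).
It fails at once if the filler or the air unit pressed harder than 30 N (contact force between the fingers and filler above 30 N or contact force between the fingers and air_unit above 30 N).
It fails at once if the bottle under the head moved or lifted more than 15 mm (distance of fill_bottle from where it was at the start of the episode above 0.015 m).
It fails at once if a loose thing pushed or lifted more than 25 mm, or a bottle tipped over (distance of any of bottle_b, bottle_c, cup, spanner, tin, brush from where it was at the start of the episode above 0.025 m or angle between any of fill_bottle, bottle_b, bottle_c's own z axis and vertical above 0.35 rad).
It also fails if it takes over 58 s, if anything falls off the work surface, if the arm or the gripper's body presses on something with over 40 N, if the wrist force passes 120 N, or if a joint passes its speed limit or range.

## Robot

A 6-joint arm with a two-finger parallel gripper is mounted at the origin on the work surface. World frame = base frame: x ahead of the robot, y to its left, z up, the work surface at z = 0. Lengths are in mm, angles in rad, forces in N, time in s.
With the tool pointing down it reaches from about 400 to 925 mm from the base axis. Payload 12.5 kg.
Tool frame: the origin (TCP) lies on the centre line of the jaws, within the pads' length; the fingertips stand 8 mm ahead of it and the grasp point (between the pads) lies 11 mm behind it; z points along the fingers, x is the direction in which the jaws open and shut, and the axes are right-handed (so a half turn about z gives the same grasp; the last joint's range is limited). The gripper opens to 95 mm and grips with 3 to 60 N. Pads are 20 mm wide; open, the fingers measure 119 mm over their backs; the gripper's body (75 mm by 180 mm) begins 59 mm behind the grasp point.
Start: joints at [1.061, 0.491, 1.559, -0, 1.092, -0.106], TCP at [245.558, 574.761, 198.361] pointing down, gripper open.
Joint ranges: [-3.1, 3.1], [-0.84, 2.19], [0.05, 2.79], [-1.13, 4.28], [0.06, 2.93], [-2.69, 2.69]. Speed limits (rad/s): [2.22, 2.22, 2.79, 3.14, 3.14, 3.14].

## Interface

Orientations are given as [roll, pitch, yaw] about the fixed x, y, z axes, in that order (R = Rz(yaw) Ry(pitch) Rx(roll)).
In Python, from cell import env gives the robot as it stands. The module is installed in compiled form; this text tells all that it offers.
- The arm moves only by the tool send_rows, never from a script. Its argument "moves" is a list that holds one entry, the list of rows, each a list of 6 numbers: the shift along the tool's x, y, z as a fraction of full scale, then the turn, a rotation vector about the tool's x, y, z as a fraction of full scale. A call has 1 to 12 rows; each row is the pose to reach, as a shift and turn from the pose commanded when the call began, along the tool's axes at that moment; what a row does not reach only later rows make up. Full scale, the value 1, is 0.3 m for a shift and 90 degrees for a turn. A row lasts 1/12 s, in which the tool goes at most 41.7 mm and 7.16 degrees, less where a joint would pass 70% of its speed; a pose out of reach is approached as far as the arm can. A call with a number of a shift or a turn outside -1 to 1 is refused whole. A call with a gripper value outside its range is refused whole. "grip" is the gripper's target within -1 to 1 (shut at 1, half-way at 0, fully open at -1), set as the call begins (left out, the last holds). The fingers move at their own pace and stop on an object; the grip force is fixed at half the most. Time passes only in rows, so rows that repeat a pose let the fingers close. It gives the time, the measured TCP pose, the force and the opening at its end, in the units of the state.
- env.state(): the state, without advancing time (a new reading comes with each control period).
- env.read_camera(name): name is "side" or "top" or "wrist"; returns a dict with "image" (420x560x3 uint8, red, green, blue), "mtx" (3x3 intrinsics, pixels), "distortion" ([k1, k2, p1, p2, k3] as OpenCV has them; the pictures are not rectified), "T" (4x4, takes a point from camera to world coordinates); the wrist camera has in their place "mount" (4x4, takes a point from camera to tool coordinates, whose origin is the TCP and whose axes are the tool frame's). Camera axes: x right, y up, looking along -z (the intrinsics and any distortion apply to the point x, -y, -z); pixel columns grow to the right and rows downward; lengths in mm; the calibration is good to about 2 mm. A picture is of the moment at which its call begins: read the wrist's pose just before it. There is no depth.
- env.job_done(): hands the job in, once; it reports no verdict.
Trained networks look in the newest picture that a camera, given by its name, has taken for a name from the list of things; names that differ only in an ending like _2 or _b are one class to them, and where a whole thing is asked for, a point or a joint stands for the part that bears it (a point fixed in the world has none). Each returns a list of dicts, best first, with "confidence" (0 to 1); they miss things now and then, are a little off and sometimes report something else, mostly with a low value. They report only what shows in the picture. A call takes as long as a camera call. They do not tell look-alikes from the thing itself.
- env.look_for(camera, thing): "xy" ([column, row] in pixels, amid what is visible of it).
- env.outline_of(camera, thing): "region" (420x560 bool, what is visible of it) and "xy" ([column, row] in pixels, amid what is visible of it).
The state is a dict: "t": time; "joints": joint angles; "qvel": joint speeds; "tau": joint torques, N m; "eef_pos": TCP position; "tcp_rot": TCP orientation; "ft_force": force on the tool from outside, world axes, zero at the start; "moment": the same for the moment, N m; "opening": opening from 0.0 (shut) to 1.0 (fully open).
Only numpy, scipy, OpenCV 4.12 (cv2) and the standard library are available. Lean on these libraries where they do the work, as an engineer would, in place of code of your own. Each camera call takes 0.05 s, during which the arm holds its last target. There are 200 camera calls.

## Working session

There is one attempt and no reset: what is moved stays moved. The work goes in short steps, Python scripts to look and compute and a tool call to move; the robot and the scene stay as the last step left them, time stands still between calls to the robot, and variables do not carry over. Pictures are saved under pics/ and viewed, about 8 in all and at most 12, crops included, and the job is handed in when it is done.

Besides the shell and the picture viewer there is one more tool, called after ">>>" as a command line: name --argument value ..., lists and objects as JSON in quotes. send_rows: Moves the arm, as the interface text tells. Its arguments: {"type":"object","properties":{"moves":{"type":"array","items":{"type":"array","items":{"type":"array","items":{"type":"number"}}}},"grip":{"type":"number"}},"required":["moves"]}

```bash
mkdir -p pics; cat > h.py <<'E'
import numpy as np, cv2
from cell import env
from scipy.spatial.transform import Rotation as R
def grab(n):
    s=env.state(); c=env.read_camera(n); c['img']=np.array(c['image'])
    if n=='wrist':
        T=np.eye(4);T[:3,3]=s['eef_pos'];r=np.array(s['tcp_rot'])
        T[:3,:3]=R.from_euler('xyz',r).as_matrix() if r.size==3 else r
        c['T']=T@np.array(c['mount'])
    return c
def save(c,f,box=None,k=1):
    im=c['img'][:,:,::-1]
    if box: im=im[box[1]:box[3],box[0]:box[2]]
    cv2.imwrite('pics/'+f,cv2.resize(im,None,fx=k,fy=k,interpolation=cv2.INTER_CUBIC))
def ray(c,px):
    u=cv2.undistortPoints(np.array([[px]],float),np.array(c['mtx'],float),np.array(c['distortion'],float))[0,0]
    T=np.array(c['T']);return T[:3,3],T[:3,:3]@np.array([u[0],-u[1],-1])
def atz(c,px,z):
    o,d=ray(c,px);return o+d*(z-o[2])/d[2]
def proj(c,p):
    q=np.linalg.inv(np.array(c['T']))@np.append(p,1)
    return cv2.projectPoints(np.array([[q[0],-q[1],-q[2]]]),np.zeros(3),np.zeros(3),np.array(c['mtx'],float),np.array(c['distortion'],float))[0].ravel()
E
python3 - <<'E'
from h import *
print(env.state())
Z=dict(air_plunger_top=195,gas_plunger_top=120,beer_button_top=124,drain_plunger=60,air_unit=75,filler=40,fill_bottle=117,bottle_b=117,cup=42,spanner=5,tin=30,brush=20)
ims=[]
for n in('top','side','wrist'):
    c=grab(n);save(c,n+'0.png');
    for t in Z:
        for d in env.look_for(n,t)[:4]:
            print(n,t,round(d['confidence'],2),np.round(d['xy']),np.round(atz(c,d['xy'],Z[t])[:2]))
    print(np.round(c['T'],2))
E
python3 -c "
import cv2,numpy as np
a=[cv2.imread('pics/%s0.png'%n) for n in('top','side')]
"
```

```text
{'t': 0.0, 'joints': array([ 1.06141650e+00,  4.91569238e-01,  1.55946078e+00, -4.10147740e-06,
        1.09168245e+00, -1.05569356e-01]), 'qvel': array([ 2.87671363e-04, -4.65580505e-04,  6.95838569e-04, -1.02295308e-04,
       -5.76417377e-04, -3.17431754e-05]), 'tau': array([-4.23202482e-04, -6.12646580e+01, -2.58172989e+01,  6.91429898e-02,
        4.83259361e-02, -1.38895980e-04]), 'eef_pos': array([245.41172059, 574.51664543, 197.7518423 ]), 'tcp_rot': array([-3.14147827e+00,  1.11395891e-03,  1.16698781e+00]), 'ft_force': array([-1.16172102,  0.36792749, -0.33785607]), 'moment': array([-0.04421333,  0.03312561,  0.0091197 ]), 'opening': 0.9998495255603893}
top air_plunger_top 0.54 [452. 263.] [ 362. -548.]
top air_plunger_top 0.48 [373. 218.] [ 484. -345.]
top air_plunger_top 0.41 [387. 287.] [ 306. -372.]
top gas_plunger_top 0.44 [257. 205.] [535. -47.]
top beer_button_top 0.52 [273. 207.] [529. -91.]
top drain_plunger 0.59 [ 96. 161.] [687. 424.]
top drain_plunger 0.47 [300. 207.] [ 538. -165.]
top drain_plunger 0.17 [308. 140.] [ 737. -195.]
top air_unit 0.92 [443. 265.] [ 
[... 1476 characters left out ...]
le_b 0.59 [352. 242.] [ 726. -230.]
side cup 0.7 [287. 222.] [570.  27.]
side cup 0.55 [229. 197.] [376. 219.]
side spanner 0.63 [231. 267.] [ 393. -163.]
side tin 0.83 [335. 287.] [ 673. -308.]
side brush 0.59 [310. 175.] [691. 434.]
side brush 0.49 [263. 248.] [488. -87.]
[[ 1.00000e+00  4.00000e-02 -4.00000e-02  4.75730e+02]
 [-6.00000e-02  4.80000e-01 -8.80000e-01 -1.27835e+03]
 [-1.00000e-02  8.80000e-01  4.80000e-01  7.94050e+02]
 [ 0.00000e+00  0.00000e+00  0.00000e+00  1.00000e+00]]
[[ 3.9000e-01 -8.9000e-01 -2.4000e-01  1.7832e+02]
 [ 9.2000e-01  3.8000e-01  1.0000e-01  6.0437e+02]
 [-0.0000e+00 -2.6000e-01  9.7000e-01  3.8510e+02]
 [ 0.0000e+00  0.0000e+00  0.0000e+00  1.0000e+00]]
```

View pics/top0.png

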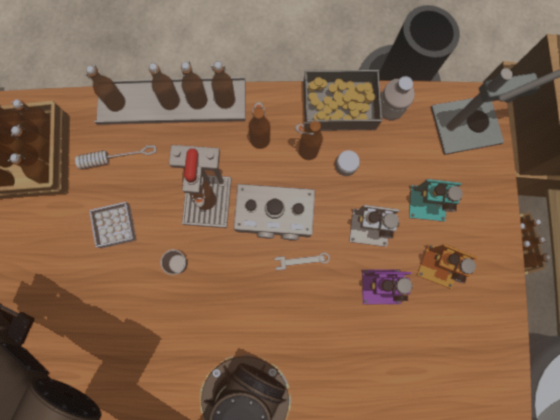

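View pics/side0.png

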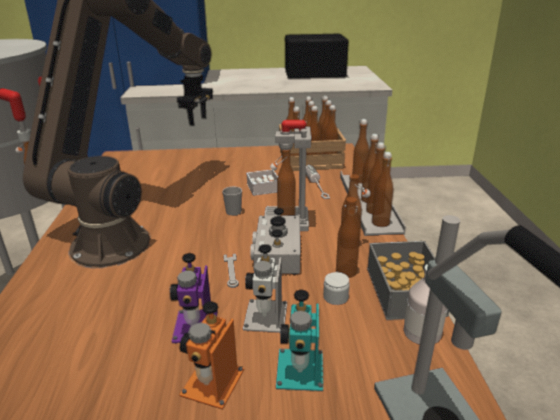

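Top view: the grey-steel air unit is at about (374,225). The look-alikes are turquoise (435,200), orange (447,265) and purple (386,287). The grey one fits the description. On the console, gas is at (251,206) on the bottle side, beer at (274,208) and drain at (298,209). I'll confirm with one enlarged crop and take finer positions.

```bash
python3 - <<'E'
from h import *
a=grab('top')
for t,z in (('air_plunger_top',195),('gas_plunger_top',120),('beer_button_top',124)):
    for d in env.outline_of('top',t)[:3]: print(t,round(d['confidence'],2),np.round(d['xy'],1),d['region'].sum(),np.round(atz(a,d['xy'],z),1))
b=grab('side')
for t,z in (('air_plunger_top',195),('gas_plunger_top',120),('beer_button_top',124)):
    for d in env.outline_of('side',t)[:3]: print(t,round(d['confidence'],2),np.round(d['xy'],1),d['region'].sum(),np.round(atz(b,d['xy'],z),1))
save(a,'a.png',(230,170,410,260),4);save(b,'b.png',(220,190,320,340),4)
A=cv2.imread('pics/a.png');B=cv2.imread('pics/b.png')
cv2.imwrite('pics/ab.png',np.hstack([cv2.resize(A,(560,280)),cv2.resize(B,(187,280))]))
cv2.imwrite('pics/a.png',A)
E
```

```text
air_plunger_top 0.59 [440.4 185.3] 101 [ 567.4 -531.8  195. ]
air_plunger_top 0.58 [386.2 286.3] 131 [ 308.6 -371.2  195. ]
air_plunger_top 0.56 [373.6 217.1] 124 [ 486.4 -347.4  195. ]
air_plunger_top 0.74 [303.6 294.7] 131 [ 562.3 -537.5  195. ]
air_plunger_top 0.67 [186.  259.6] 137 [ 309.  -393.5  195. ]
air_plunger_top 0.65 [204.9 304.8] 161 [ 364.6 -554.9  195. ]
gas_plunger_top 0.58 [279.1 212.8] 42 [540.4 -53.7 120. ]
beer_button_top 0.53 [277.9 220.5] 156 [ 533.8 -107.   124. ]
```

View pics/a.png

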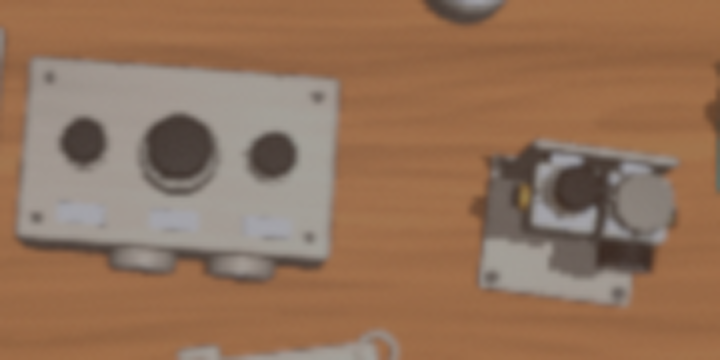

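View pics/b.png

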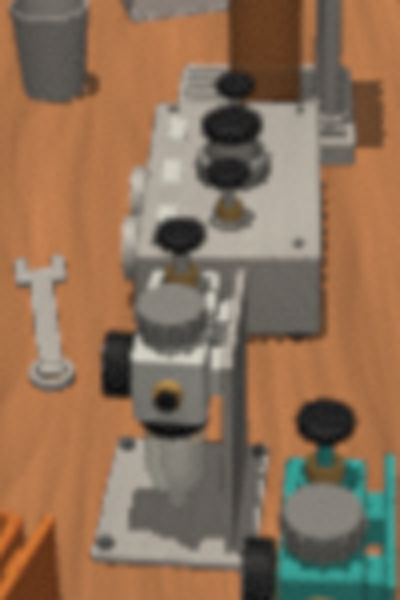

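The crops confirm it: the grey unit has the black mushroom at top (374.5,217) and side (265,249), left of the ribbed knob at (391,221). Next I triangulate from both views.

```bash
python3 - <<'E'
from h import *
a=grab('top');b=grab('side')
P={}
for n,p,q,z in (('gas',(251,205.5),(279,211),120),('beer',(274.7,206.3),(278,221.3),124),('drain',(298.3,208.8),(277.3,233.3),120),('air',(374.3,217),(265,248.8),195),('reg',(390.8,220.8),(262.8,265.5),174)):
    o1,d1=ray(a,p);o2,d2=ray(b,q)
    s=np.linalg.lstsq(np.c_[d1,-d2],o2-o1,rcond=None)[0]
    x,y=o1+s[0]*d1,o2+s[1]*d2
    print(n,'tri',np.round((x+y)/2,1),'gap',np.round(np.linalg.norm(x-y),1),'top@z',np.round(atz(a,p,z)[:2],1),'side@z',np.round(atz(b,q,z)[:2],1))
E
```

```text
gas tri [539.1 -29.6 112.6] gap 4.8 top@z [535.4 -29.9] side@z [540.8 -42.3]
beer tri [533.9 -94.2 113.8] gap 1.6 top@z [531.4 -94.1] side@z [ 533.8 -111.7]
drain tri [ 527.2 -158.5  111.7] gap 3.7 top@z [ 524. -158.] side@z [ 528.4 -171.6]
air tri [ 488.9 -350.8  187.3] gap 2.3 top@z [ 486.6 -349.3] side@z [ 489.9 -362.2]
reg tri [ 481.  -397.5  172.1] gap 4.1 top@z [ 478.6 -397.1] side@z [ 483.  -399.6]
```

Both views agree: air ≈ (487,-350), gas ≈ (536,-30), beer ≈ (531.5,-94), console yaw ≈ -0.09. I raise above the stand, turn the jaws' long side along x, and close the gripper.

>>> send_rows --moves '[[[0,0,-0.4,0,0,0.0],[0,0,-0.75,0,0,0.1],[0,0,-0.75,0,0,0.2],[0,0,-0.75,0,0,0.3],[0,0,-0.75,0,0,0.4],[0,0,-0.75,0,0,0.5],[0,0,-0.75,0,0,0.6],[0,0,-0.75,0,0,0.7],[0,0,-0.75,0,0,0.8],[0,0,-0.75,0,0,0.8],[0,0,-0.75,0,0,0.8],[0,0,-0.75,0,0,0.8]]]' --grip 1

```text
t: 3.45
eef_pos: [245.5, 574.7, 423.3]
tcp_rot: [-3.142, -0.0, -0.095]
ft_force: [0.2, -0.1, -0.5]
opening: 0.218
```

>>> send_rows --moves '[[[0.1,0.144,0,0,0,0],[0.2,0.288,0,0,0,0],[0.3,0.432,0,0,0,0],[0.4,0.576,0,0,0,0],[0.5,0.72,0,0,0,0],[0.6,0.864,0,0,0,0],[0.6,0.864,0,0,0,0],[0.6,0.864,0,0,0,0],[0.6,0.864,0,0,0,0]]]'

```text
t: 4.2
eef_pos: [403.4, 297.2, 423.6]
tcp_rot: [3.141, -0.001, -0.089]
ft_force: [0.0, -0.3, 0.2]
opening: 0.002
```

>>> send_rows --moves '[[[0.1,0.1,0,0,0,0],[0.2,0.2,0,0,0,0],[0.3,0.35,0,0,0,0],[0.3,0.5,0,0,0,0],[0.3,0.65,0,0,0,0],[0.3,0.8,0,0,0,0],[0.3,0.95,0,0,0,0],[0.3,0.95,0,0,0,0],[0.3,0.95,0,0,0,0],[0.3,0.95,0,0,0,0]]]'

```text
t: 5.03
eef_pos: [465.7, 8.0, 423.5]
tcp_rot: [-3.141, -0.0, -0.089]
ft_force: [0.2, -0.2, -0.5]
opening: 0.006
```

>>> send_rows --moves '[[[0.02,0.12,0,0,0,0],[0.04,0.24,0,0,0,0],[0.06,0.38,0,0,0,0],[0.08,0.52,0,0,0,0],[0.1,0.66,0,0,0,0],[0.1,0.8,0,0,0,0],[0.1,0.9,0,0,0,0],[0.1,0.9,0,0,0,0],[0.1,0.9,0,0,0,0],[0.1,0.9,0,0,0,0]]]'

```text
t: 5.87
eef_pos: [472.1, -261.7, 423.2]
tcp_rot: [-3.141, 0.0, -0.087]
ft_force: [0.5, 0.9, 0.5]
opening: 0.005
```

```bash
python3 - <<'E'
from h import *
print(env.state()['eef_pos'])
c=grab('wrist');save(c,'w1.png');print(np.round(c['T'],2))
for d in env.outline_of('wrist','air_plunger_top')[:3]: print(d['confidence'],d['xy'],atz(c,d['xy'],195))
print(proj(c,[487,-350,195]),proj(c,[531.5,-94,124]),proj(c,[536,-30,120]))
E
```

```text
[ 472.08285414 -261.6959294   423.21391386]
[[ 1.0000e+00  8.0000e-02  2.0000e-02  4.7891e+02]
 [-9.0000e-02  9.6000e-01  2.6000e-01 -1.8782e+02]
 [-0.0000e+00 -2.6000e-01  9.7000e-01  6.1002e+02]
 [ 0.0000e+00  0.0000e+00  0.0000e+00  1.0000e+00]]
0.86 [294.4, 241.9] [ 489.97005428 -345.96040602  195.        ]
0.76 [174.2, 271.9] [ 317.18184925 -376.17639906  195.        ]
[292.46832243 244.81453238] [308.26806634  50.92016333] [308.37813747  -0.56923782]
```

View pics/w1.png

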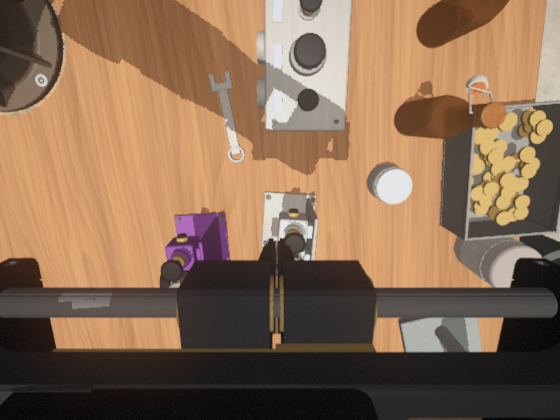

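The wrist picture shows the air plunger at (294,242), about 4 mm from my estimate, so I use (488.5,-348). The beer button at (310,50) agrees within 3 mm. Going above the air plunger.

>>> send_rows --moves '[[[0.08,0.1,0,0,0,0],[0.08,0.2,0,0,0,0],[0.08,0.282,0,0,0,0],[0.08,0.282,0.1,0,0,0],[0.08,0.282,0.2,0,0,0],[0.08,0.282,0.3,0,0,0],[0.08,0.282,0.4,0,0,0],[0.08,0.282,0.5,0,0,0],[0.08,0.282,0.6,0,0,0],[0.08,0.282,0.69,0,0,0],[0.08,0.282,0.69,0,0,0],[0.08,0.282,0.69,0,0,0]]]'

```text
t: 6.97
eef_pos: [488.3, -348.3, 216.4]
tcp_rot: [-3.141, 0.001, -0.088]
ft_force: [1.3, 0.3, 0.1]
opening: 0.005
```

```bash
python3 - <<'E'
from h import *
print(env.state()['eef_pos'],env.state()['ft_force'])
c=grab('side');save(c,'s1.png',(210,170,340,320),4)
E
```

```text
[ 488.26226722 -348.26742006  216.42949944] [1.28575766 0.28407259 0.1481021 ]
```

View pics/s1.png

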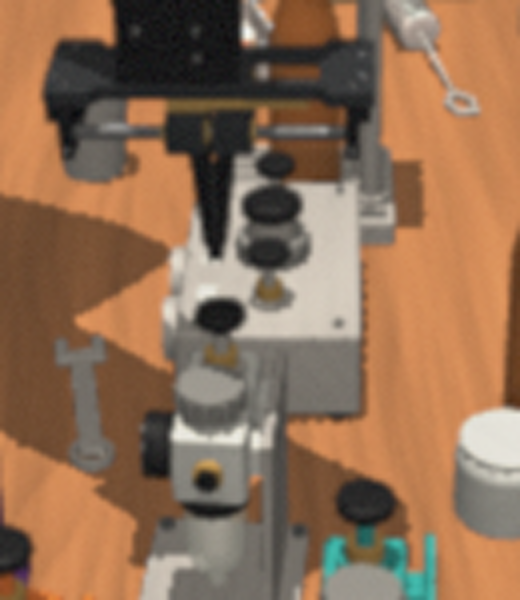

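```bash
python3 - <<'E'
from h import *
c=grab('side')
for p in ([488.3,-348.3,208.4],[488.3,-348.3,195],[488.3,-358.3,195],[488.3,-348.3,185]): print(p,proj(c,p))
E
```

```text
[488.3, -348.3, 208.4] [263.99506135 240.82156892]
[488.3, -348.3, 195] [264.15105577 245.60809452]
[488.3, -358.3, 195] [264.28367416 247.91105467]
[488.3, -348.3, 185] [264.26637554 249.14334425]
```

>>> send_rows --moves '[[[0,0,0.01,0,0,0],[0,0,0.02,0,0,0],[0,0,0.03,0,0,0],[0,0,0.035,0,0,0],[0,0,0.04,0,0,0],[0,0,0.045,0,0,0],[0,0,0.05,0,0,0],[0,0,0.055,0,0,0],[0,0,0.055,0,0,0],[0,0,0.055,0,0,0]]]'

```text
t: 7.9
eef_pos: [487.8, -349.4, 199.7]
tcp_rot: [-3.141, 0.0, -0.09]
ft_force: [-0.2, -0.2, 1.0]
opening: 0.005
```

>>> send_rows --moves '[[[0,0,0.004,0,0,0],[0,0,0.008,0,0,0],[0,0,0.012,0,0,0],[0,0,0.016,0,0,0]]]'

```text
t: 8.23
eef_pos: [487.8, -349.4, 194.9]
tcp_rot: [-3.142, -0.0, -0.09]
ft_force: [-0.7, -0.7, 0.1]
opening: 0.007
```

```bash
python3 - <<'E'
from h import *
s=env.state();print(s['eef_pos'],s['ft_force'])
c=grab('side');save(c,'s2.png',(210,170,340,320),4)
E
```

```text
[ 487.79924665 -349.43458643  194.87772204] [-0.66362151 -0.70039427  0.096295  ]
```

View pics/s2.png

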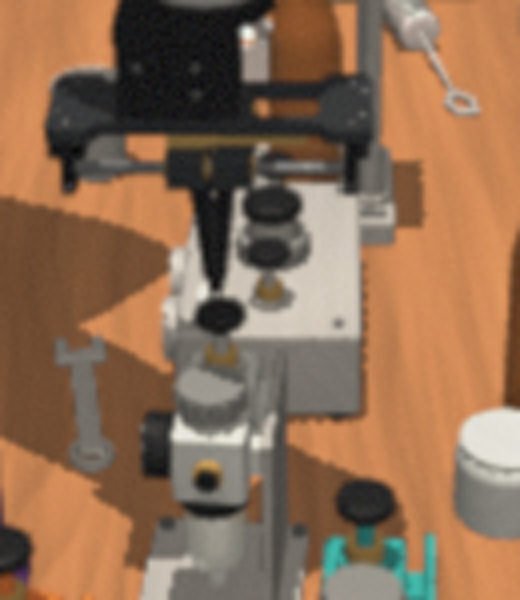

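The knob hasn't moved, and the tip seems to sit higher or farther back than predicted. I'll check with the other two cameras, drawing the predicted tip (green) and knob (red).

```bash
python3 - <<'E'
from h import *
s=env.state();e=np.array(s['eef_pos']);tip=e-[0,0,8]
out=[]
for n,box in(('top',(320,170,430,270)),('wrist',(215,190,355,330)),('side',(210,200,310,290))):
    c=grab(n);im=c['img'][:,:,::-1].copy()
    k=4
    cr=cv2.resize(im[box[1]:box[3],box[0]:box[2]],None,fx=k,fy=k,interpolation=cv2.INTER_CUBIC)
    for p,col in((tip,(0,255,0)),(np.array([488.5,-348,195]),(0,0,255))):
        q=proj(c,p);print(n,np.round(q,1));cv2.drawMarker(cr,tuple(int(v) for v in (q-box[:2]+.5)*k),col,0,10,1)
    out.append(cv2.resize(cr,(266,266*cr.shape[0]//cr.shape[1])) if 0 else cr)
h=max(o.shape[0] for o in out)
o=np.hstack([np.pad(x,((0,h-x.shape[0]),(0,0),(0,0))) for x in out]);f=800/o.shape[1]
cv2.imwrite('pics/cmp.png',cv2.resize(np.vstack([np.hstack([np.pad(x,((0,h-x.shape[0]),(0,0),(0,0))) for x in out[:1]+out[2:]])]),(800,int(800*h/(out[0].shape[1]+out[2].shape[1])))))
cv2.imwrite('pics/cw.png',out[1])
E
```

```text
top [373.7 217. ]
top [373.8 216.3]
wrist [275.8 242.9]
wrist [276.9 245.5]
side [264.  248.8]
side [264.2 245.5]
```

View pics/cmp.png

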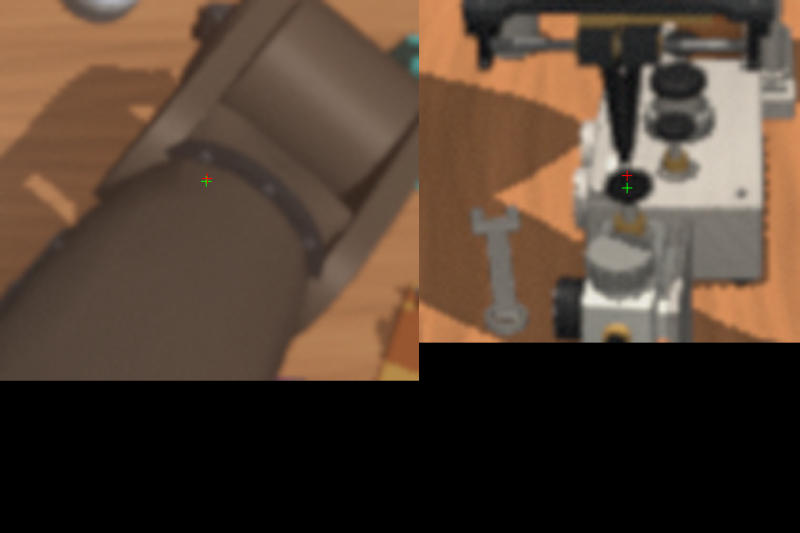

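View pics/cw.png

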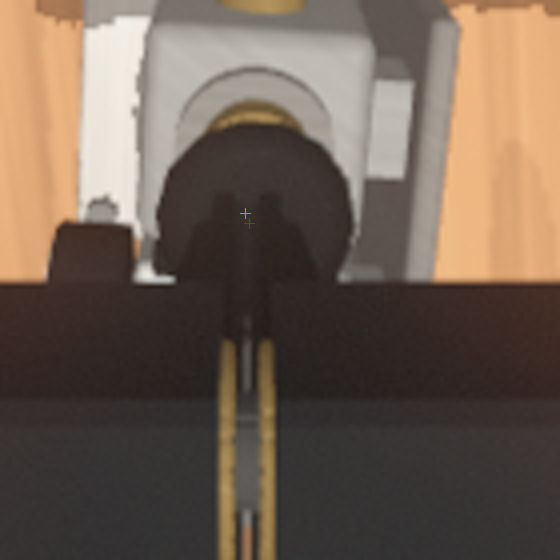

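The wrist view shows the tips centred over the knob, about 2 mm from its centre. The side view shows them still above it, with the knob unmoved. I descend further in small steps and watch the force.

>>> send_rows --moves '[[[0,0,0.005,0,0,0],[0,0,0.01,0,0,0],[0,0,0.01,0,0,0]]]'

```text
t: 8.68
eef_pos: [487.7, -349.3, 191.7]
tcp_rot: [-3.141, 0.0, -0.09]
ft_force: [0.5, -0.2, 0.8]
opening: 0.003
```

>>> send_rows --moves '[[[0,0,0.005,0,0,0],[0,0,0.01,0,0,0],[0,0,0.01,0,0,0]]]'

```text
t: 8.93
eef_pos: [487.7, -349.4, 188.7]
tcp_rot: [-3.141, 0.0, -0.09]
ft_force: [0.2, -0.2, -0.6]
opening: 0.009
```

>>> send_rows --moves '[[[0,0,0.005,0,0,0],[0,0,0.01,0,0,0],[0,0,0.013,0,0,0]]]'

```text
t: 9.18
eef_pos: [487.8, -349.4, 184.9]
tcp_rot: [-3.141, 0.0, -0.09]
ft_force: [-0.3, -0.1, -0.9]
opening: 0.004
```

>>> send_rows --moves '[[[0,0,0.005,0,0,0],[0,0,0.01,0,0,0],[0,0,0.013,0,0,0]]]'

```text
t: 9.43
eef_pos: [487.8, -349.4, 181.0]
tcp_rot: [-3.141, 0.0, -0.09]
ft_force: [-0.1, 0.6, 0.0]
opening: 0.005
```

```bash
python3 - <<'E'
from h import *
s=env.state();print(s['eef_pos'],s['ft_force'])
c=grab('side');save(c,'s3.png',(225,210,305,280),7)
E
```

```text
[ 487.76038026 -349.41837038  180.97486005] [-0.10836211  0.58568685  0.01296708]
```

View pics/s3.png

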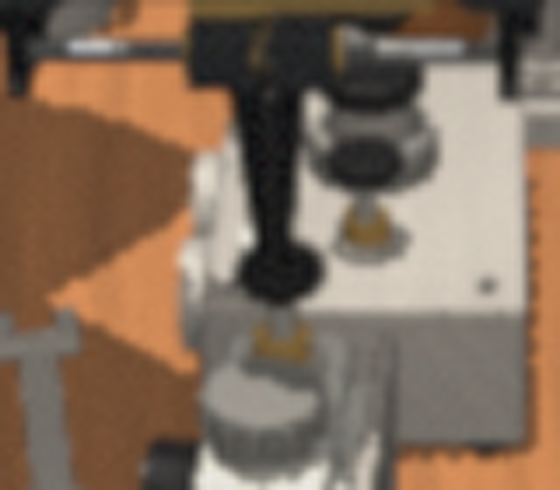

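```bash
python3 - <<'E'
from h import *
c=grab('wrist');print(np.round(c['mtx'],1),np.round(c['distortion'],3));print(np.round(c['mount'],3))
f=c['mtx'][0][0];print('depth from 47.5px',f*32/47.5)
# predicted pixel of knob edges for real knob, TCP when cw was taken (z 194.9 -> +13.9)
T=c['T'].copy();T[2,3]+=13.9
for dz in(0,10,20,30):
    c['T']=T.copy();c['T'][2,3]+=dz
    P=[proj(c,[488+dx,-349+dy,195]) for dx,dy in((-16,0),(16,0),(0,16),(0,-16))]
    print(dz,'crop px width',4*(P[1]-P[0])[0],'ctr',4*((P[2]+P[3])/2-[215,190]),'top edge',4*(P[2]-[215,190])[1])
g=cv2.cvtColor(grab('wrist')['img'],cv2.COLOR_RGB2GRAY)
print(g[225:262:2,255:305:2])
E
```

```text
[[320.4   0.  276.2]
 [  0.  320.4 210.9]
 [  0.    0.    1. ]] [-0.003  0.     0.     0.     0.   ]
[[   1.       0.       0.       0.341]
 [   0.      -0.965   -0.262  -74.317]
 [   0.       0.262   -0.965 -186.757]
 [   0.       0.       0.       1.   ]]
depth from 47.5px 215.84937378591582
0 crop px width 204.89512874588684 ctr [244.71404943 226.51151585] top edge 130.62184615271315
10 crop px width 195.43507505891796 ctr [244.77717992 203.95762872] top edge 112.04359389411354
20 crop px width 186.80969668944954 ctr [244.83400434 183.38825505] top edge 95.13736023543902
30 crop px width 178.91323107833443 ctr [244.88541199 164.55251529] top edge 79.6871923424601
[[186 183 145 156 155 156 130  91 109 134 143 147 147 145 140 114  87 119
  159 160 159 156 185 188 190]
 [186 181 164 162 162 154  93 131 122 101  58  74  73  90  90 109 108  96
  136 157 157 156 173 183 186]
 [185 180 160 160 161 115  78  69  51  52  50  50  50  49  49  49  47  64
   96 163 164 163 169 184 183]
 [182 172 158 158 112  49  51  50  52  54  52  53  51  51  50  51  48  50
   46  94 150 161 169 187 185]
 [182
[... 870 characters left out ...]
42  43  46  49  45  40  40  40  41  37
   50  53  51  52  50  51  45]
 [ 53  50  52  50  42  42  41  43  40  42  47  46  42  38  40  41  37  37
   41  54  54  54  52  49  45]
 [ 50  50  52  43  41  42  41  42  41  42  44  44  42  39  39  37  38  36
   38  52  52  51  50  48  48]
 [ 51  51  51  43  41  41  40  40  40  41  44  46  43  37  42  38  38  38
   37  42  52  53  50  47  45]
 [ 48  49  44  40  42  39  40  41  38  42  45  42  40  36  37  36  35  35
   36  39  51  50  49  45  47]
 [ 48  48  42  41  40  38  39  39  38  39  42  42  42  37  39  37  37  38
   40  37  46  48  47  45  47]
 [ 44  45  45  47  45  46  44  43  36  39  43  43  39  36  41  41  40  42
   42  40  43  43  42  43  44]]
```

Knob size and side triangulation both suggest the knobs sit up to 8 mm lower than nominal. The finger outline suggests the tips are about 20 mm shorter than nominal. Force will decide, so I keep descending in small steps.

>>> send_rows --moves '[[[0,0,0.004,0,0,0],[0,0,0.008,0,0,0],[0,0,0.008,0,0,0]]]'

```text
t: 9.83
eef_pos: [487.7, -349.4, 178.5]
tcp_rot: [-3.141, 0.0, -0.09]
ft_force: [-0.0, 0.1, 0.1]
opening: 0.002
```

>>> send_rows --moves '[[[0,0,0.004,0,0,0],[0,0,0.008,0,0,0],[0,0,0.008,0,0,0]]]'

```text
t: 10.08
eef_pos: [487.8, -349.4, 176.3]
tcp_rot: [-3.142, -0.0, -0.09]
ft_force: [-1.0, 0.2, 1.3]
opening: 0.005
```

>>> send_rows --moves '[[[0,0,0.004,0,0,0],[0,0,0.008,0,0,0],[0,0,0.008,0,0,0]]]'

```text
t: 10.33
eef_pos: [487.8, -349.4, 173.8]
tcp_rot: [-3.141, 0.0, -0.09]
ft_force: [0.7, 0.2, 0.7]
opening: 0.002
```

```bash
python3 - <<'E'
from h import *
c=grab('side');s=cv2.cvtColor(c['img'],cv2.COLOR_RGB2GRAY);save(c,'s4.png',(210,170,340,320),4)
def prof(g): return g[240:262].tolist()
print('now',s[240:260,259:262].mean(1).round().tolist(),s[240:260,268:271].mean(1).round().tolist())
o=cv2.cvtColor(cv2.resize(cv2.imread('pics/s1.png'),(130,150),interpolation=cv2.INTER_AREA),cv2.COLOR_BGR2GRAY)
print('s1 ',o[70:90,49:52].mean(1).round().tolist(),o[70:90,58:61].mean(1).round().tolist())
print(env.state()['ft_force'])
E
```

```text
now [103.0, 115.0, 130.0, 139.0, 157.0, 177.0, 176.0, 122.0, 64.0, 38.0, 31.0, 29.0, 39.0, 60.0, 83.0, 101.0, 106.0, 109.0, 114.0, 111.0] [192.0, 193.0, 194.0, 195.0, 195.0, 188.0, 150.0, 94.0, 53.0, 36.0, 34.0, 40.0, 56.0, 86.0, 113.0, 114.0, 111.0, 109.0, 110.0, 103.0]
s1  [199.0, 214.0, 223.0, 223.0, 195.0, 135.0, 78.0, 50.0, 39.0, 34.0, 33.0, 48.0, 79.0, 107.0, 112.0, 108.0, 108.0, 108.0, 113.0, 110.0] [196.0, 197.0, 198.0, 192.0, 160.0, 107.0, 61.0, 40.0, 39.0, 39.0, 54.0, 88.0, 141.0, 174.0, 149.0, 119.0, 110.0, 109.0, 110.0, 105.0]
[ 0.07305858 -0.51588608  0.04071307]
```

The knob's edges have moved down about 2 px in the side view (≈5 mm), so the plunger is going in. I continue until the cushion shows as force.

>>> send_rows --moves '[[[0,0,0.004,0,0,0],[0,0,0.008,0,0,0],[0,0,0.008,0,0,0]]]'

```text
t: 10.63
eef_pos: [487.8, -349.4, 171.4]
tcp_rot: [-3.141, 0.0, -0.09]
ft_force: [-0.2, -0.4, 0.2]
opening: 0.004
```

>>> send_rows --moves '[[[0,0,0.004,0,0,0],[0,0,0.008,0,0,0],[0,0,0.008,0,0,0]]]'

```text
t: 10.88
eef_pos: [487.8, -349.4, 169.1]
tcp_rot: [-3.142, -0.0, -0.09]
ft_force: [0.1, 1.6, 0.3]
opening: 0.006
```

>>> send_rows --moves '[[[0,0,0.004,0,0,0],[0,0,0.006,0,0,0],[0,0,0.006,0,0,0]]]'

```text
t: 11.13
eef_pos: [487.9, -349.5, 167.7]
tcp_rot: [3.141, -0.0, -0.09]
ft_force: [-1.0, 0.7, 6.5]
opening: 0.002
```

```bash
python3 - <<'E'
from h import *
c=grab('side');s=cv2.cvtColor(c['img'],cv2.COLOR_RGB2GRAY);save(c,'s5.png',(210,170,340,320),4)
print('now',s[240:260,259:262].mean(1).round().tolist(),s[240:260,268:271].mean(1).round().tolist())
print(env.state()['ft_force'])
E
```

```text
now [81.0, 102.0, 120.0, 133.0, 133.0, 138.0, 157.0, 167.0, 155.0, 103.0, 53.0, 33.0, 30.0, 36.0, 38.0, 55.0, 82.0, 103.0, 114.0, 110.0] [184.0, 191.0, 193.0, 194.0, 194.0, 195.0, 196.0, 191.0, 161.0, 102.0, 56.0, 38.0, 33.0, 34.0, 40.0, 55.0, 80.0, 103.0, 109.0, 104.0]
[-1.34901489  0.88719639  7.40534717]
```

Air plunger home (cushion, 7 N). TCP 167.7 corresponds to a top of about 184, so the effective tip is TCP + 16. Lifting straight up and going over to the console.

>>> send_rows --moves '[[[0,0,-0.05,0,0,0],[0,0,-0.11,0,0,0],[0,0,-0.11,0,0,0],[0.01,-0.13,-0.11,0,0,0],[0.02,-0.26,-0.11,0,0,0],[0.03,-0.39,-0.11,0,0,0],[0.04,-0.52,-0.11,0,0,0],[0.05,-0.65,-0.11,0,0,0],[0.057,-0.738,-0.11,0,0,0],[0.057,-0.738,-0.11,0,0,0],[0.057,-0.738,-0.11,0,0,0]]]'

```text
t: 12.1
eef_pos: [524.7, -129.3, 199.9]
tcp_rot: [-3.141, 0.0, -0.087]
ft_force: [-0.1, -0.3, -0.3]
opening: 0.006
```

```bash
python3 - <<'E'
from h import *
print(env.state()['eef_pos'])
c=grab('wrist');save(c,'w2.png')
for t,z in(('gas_plunger_top',120),('beer_button_top',124),('drain_plunger',120)):
  for d in env.look_for('wrist',t)[:3]: print(t,round(d['confidence'],2),np.round(d['xy'],1),[np.round(atz(c,d['xy'],z-k)[:2],1) for k in(0,8)])
c=grab('side');s=cv2.cvtColor(c['img'],cv2.COLOR_RGB2GRAY)
print('now',s[240:260,259:262].mean(1).round().tolist(),s[240:260,268:271].mean(1).round().tolist())
E
```

```text
[ 524.65883998 -129.26279991  199.86157984]
gas_plunger_top 0.85 [284.2  87.9] [array([539.9, -28.7]), array([540.1, -27.9])]
beer_button_top 0.96 [284.8 169. ] [array([535.2, -91.4]), array([535.3, -92.5])]
drain_plunger 0.6 [285.5 234.2] [array([ 531.3, -149.2]), array([ 531.3, -152. ])]
now [106.0, 140.0, 202.0, 217.0, 216.0, 216.0, 218.0, 198.0, 145.0, 85.0, 49.0, 45.0, 46.0, 47.0, 49.0, 71.0, 98.0, 136.0, 165.0, 147.0] [105.0, 106.0, 108.0, 128.0, 172.0, 189.0, 188.0, 173.0, 128.0, 77.0, 53.0, 45.0, 42.0, 45.0, 49.0, 70.0, 91.0, 107.0, 116.0, 104.0]
```

View pics/w2.png

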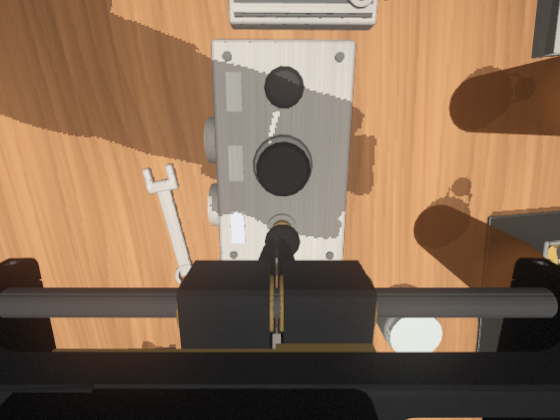

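The wrist picture shows gas at (284,88), beer at (284,169) and drain at (283,242). The air knob stayed down, about 3.5 px lower in the side view. Now going above the gas plunger, biased a few mm away from the stand.

>>> send_rows --moves '[[[0.005,-0.1,0,0,0,0],[0.01,-0.2,0,0,0,0],[0.018,-0.3,0,0,0,0],[0.018,-0.321,0,0,0,0],[0.018,-0.321,0.08,0,0,0],[0.018,-0.321,0.16,0,0,0],[0.018,-0.321,0.22,0,0,0],[0.018,-0.321,0.26,0,0,0],[0.018,-0.321,0.28,0,0,0],[0.018,-0.321,0.28,0,0,0]]]'

```text
t: 13.18
eef_pos: [538.2, -35.8, 115.3]
tcp_rot: [-3.141, 0.002, -0.091]
ft_force: [0.4, 0.5, -0.6]
opening: 0.007
```

```bash
cat > k.py <<'E'
from h import *
s=env.state();print(np.round(s['eef_pos'],1),np.round(s['ft_force'],1))
c=grab('side');g=cv2.cvtColor(c['img'],cv2.COLOR_RGB2GRAY)
for a in(274,277,281,284): print(a,g[202:226,a:a+2].mean(1).round().astype(int).tolist())
E
python3 k.py; python3 - <<'E'
from h import *
c=grab('wrist');save(c,'w3.png',(215,150,355,290),4)
for d in env.outline_of('wrist','gas_plunger_top')[:2]: print(d['confidence'],d['xy'],atz(c,d['xy'],120),np.argwhere(d['region']).min(0),np.argwhere(d['region']).max(0))
E
```

```text
[538.2 -35.8 115.3] [ 0.4  0.5 -0.6]
274 [111, 114, 124, 144, 157, 140, 120, 80, 48, 38, 52, 81, 120, 134, 96, 52, 38, 38, 37, 40, 46, 36, 24, 44]
277 [25, 24, 26, 24, 39, 37, 28, 24, 25, 26, 27, 28, 54, 86, 63, 38, 36, 38, 40, 42, 49, 42, 30, 36]
281 [68, 70, 70, 74, 73, 70, 52, 36, 26, 26, 30, 38, 58, 72, 70, 52, 39, 38, 38, 40, 38, 28, 30, 55]
284 [76, 74, 76, 76, 78, 76, 72, 70, 68, 68, 70, 70, 71, 82, 98, 94, 76, 63, 50, 48, 52, 67, 82, 86]
0.82 [275.4, 229.4] [539.5591714  -22.61008893 120.        ] [209 252] [251 302]
0.23 [305.2, 108.2] [562.06283921  45.1114873  120.        ] [  0 181] [346 559]
```

>>> send_rows --moves '[[[0,-0.017,0.01,0,0,0],[0,-0.017,0.02,0,0,0],[0,-0.017,0.03,0,0,0],[0,-0.017,0.035,0,0,0],[0,-0.017,0.04,0,0,0],[0,-0.017,0.045,0,0,0],[0,-0.017,0.045,0,0,0]]]'

```text
t: 13.92
eef_pos: [539.1, -29.9, 102.7]
tcp_rot: [-3.141, 0.0, -0.09]
ft_force: [0.4, 0.1, 0.0]
opening: 0.006
```

>>> send_rows --moves '[[[0,0,0.004,0,0,0],[0,0,0.008,0,0,0],[0,0,0.012,0,0,0],[0,0,0.012,0,0,0]]]'

```text
t: 14.25
eef_pos: [539.1, -30.0, 99.2]
tcp_rot: [-3.142, -0.0, -0.09]
ft_force: [-0.1, 0.3, 0.2]
opening: 0.006
```

```bash
python3 k.py
```

```text
[539.1 -30.   99.2] [-0.1  0.3  0.2]
274 [104, 111, 118, 127, 139, 135, 140, 116, 82, 54, 44, 52, 79, 102, 82, 50, 38, 40, 38, 40, 44, 38, 27, 43]
277 [24, 26, 23, 26, 24, 26, 26, 24, 25, 26, 26, 25, 26, 28, 31, 38, 38, 36, 40, 42, 50, 43, 28, 36]
281 [60, 59, 60, 62, 68, 66, 68, 58, 38, 32, 26, 28, 38, 63, 68, 53, 40, 38, 36, 39, 34, 30, 29, 57]
284 [76, 76, 75, 77, 78, 73, 71, 70, 68, 68, 68, 68, 68, 82, 96, 94, 76, 64, 52, 48, 50, 66, 82, 86]
```

It follows the same pattern as the air plunger; the knob is starting in. Continuing.

>>> send_rows --moves '[[[0,0,0.004,0,0,0],[0,0,0.008,0,0,0],[0,0,0.012,0,0,0],[0,0,0.012,0,0,0]]]'

```text
t: 14.63
eef_pos: [539.1, -29.9, 95.5]
tcp_rot: [-3.141, 0.0, -0.09]
ft_force: [0.9, -0.3, 0.7]
opening: 0.005
```

>>> send_rows --moves '[[[0,0,0.004,0,0,0],[0,0,0.008,0,0,0],[0,0,0.008,0,0,0]]]'

```text
t: 14.88
eef_pos: [539.2, -30.0, 93.3]
tcp_rot: [-3.142, -0.0, -0.09]
ft_force: [-1.4, 0.5, 6.1]
opening: 0.003
```

```bash
python3 k.py
```

```text
[539.2 -30.   93.3] [-1.4  0.5  6.1]
274 [102, 105, 113, 120, 128, 128, 140, 136, 142, 118, 80, 50, 42, 48, 50, 41, 37, 38, 38, 40, 44, 37, 28, 41]
277 [22, 21, 24, 26, 26, 23, 28, 26, 26, 24, 24, 26, 24, 30, 34, 38, 37, 38, 37, 42, 50, 44, 26, 36]
281 [55, 58, 60, 59, 60, 64, 64, 65, 64, 49, 36, 27, 24, 36, 46, 44, 39, 39, 39, 38, 36, 30, 28, 56]
284 [76, 76, 76, 77, 77, 72, 71, 71, 70, 70, 68, 70, 68, 82, 97, 92, 78, 62, 52, 48, 51, 68, 83, 86]
```

>>> send_rows --moves '[[[0,0,-0.05,0,0,0],[0,0,-0.12,0,0,0],[0,0,-0.12,0,0,0],[0,0,-0.12,0,0,0]]]'

```text
t: 15.27
eef_pos: [539.4, -30.0, 129.8]
tcp_rot: [3.142, -0.002, -0.09]
ft_force: [-0.6, 0.9, -0.3]
opening: 0.004
```

```bash
python3 k.py
```

```text
[539.4 -30.  129.8] [-0.6  0.9 -0.3]
274 [140, 142, 143, 150, 160, 147, 149, 140, 142, 108, 68, 46, 42, 50, 54, 44, 39, 40, 36, 40, 46, 36, 22, 42]
277 [50, 60, 75, 82, 86, 82, 83, 78, 64, 43, 26, 24, 22, 29, 35, 38, 36, 39, 39, 42, 49, 43, 26, 34]
281 [72, 72, 72, 73, 74, 72, 73, 70, 62, 46, 32, 29, 29, 34, 46, 44, 36, 40, 38, 38, 38, 29, 30, 56]
284 [76, 76, 76, 76, 77, 74, 70, 70, 68, 68, 70, 68, 70, 82, 98, 92, 76, 64, 54, 46, 52, 66, 81, 86]
```

Gas stays in. Next, over to the beer button.

>>> send_rows --moves '[[[0.003,0.07,0,0,0,0],[0.003,0.14,0,0,0,0],[0.003,0.21,0,0,0,0],[0.003,0.21,0,0,0,0],[0.003,0.21,0.02,0,0,0],[0.003,0.21,0.04,0,0,0],[0.003,0.21,0.06,0,0,0],[0.003,0.21,0.06,0,0,0]]]'

```text
t: 15.98
eef_pos: [533.7, -91.8, 109.6]
tcp_rot: [-3.141, 0.003, -0.089]
ft_force: [-0.2, -0.1, -0.1]
opening: 0.005
```

>>> send_rows --moves '[[[0,0,0.006,0,0,0],[0,0,0.012,0,0,0],[0,0,0.018,0,0,0],[0,0,0.024,0,0,0],[0,0,0.028,0,0,0],[0,0,0.028,0,0,0]]]'

```text
t: 16.48
eef_pos: [534.5, -92.6, 103.0]
tcp_rot: [-3.141, -0.0, -0.09]
ft_force: [0.1, 2.7, 3.7]
opening: 0.008
```

>>> send_rows --moves '[[[0,0,0.005,0,0,0],[0,0,0.01,0,0,0],[0,0,0.015,0,0,0],[0,0,0.02,0,0,0],[0,0,0.022,0,0,0],[0,0,0.022,0,0,0],[0,0,0.022,0,0,0],[0,0,0.022,0,0,0],[0,0,0.022,0,0,0],[0,0,0.022,0,0,0]]]'

```text
t: 17.32
eef_pos: [534.5, -92.7, 96.5]
tcp_rot: [-3.141, -0.001, -0.09]
ft_force: [-0.1, 3.7, 6.7]
opening: -0.001
```

```bash
python3 k.py; python3 - <<'E'
from h import *
c=grab('side');save(c,'s9.png',(215,180,335,290),5)
E
```

```text
[534.5 -92.7  96.5] [-0.1  3.7  6.7]
274 [29, 32, 34, 36, 43, 46, 50, 60, 72, 63, 56, 44, 43, 55, 72, 83, 81, 66, 42, 26, 24, 23, 24, 28]
277 [38, 34, 29, 26, 23, 26, 30, 26, 24, 26, 26, 27, 25, 26, 22, 26, 24, 26, 27, 26, 28, 26, 27, 28]
281 [36, 38, 41, 44, 48, 52, 56, 56, 54, 42, 31, 24, 26, 52, 90, 100, 98, 84, 56, 32, 24, 26, 27, 28]
284 [53, 70, 78, 78, 78, 76, 73, 70, 70, 70, 69, 68, 75, 118, 160, 134, 108, 104, 102, 86, 66, 52, 46, 48]
```

View pics/s9.png

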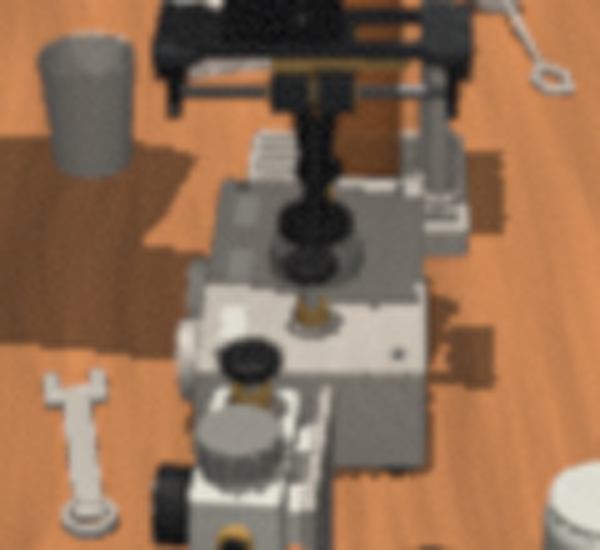

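The side view shows the fingers on the beer button, the drain knob (out) at (310,262) and the air knob low. A force of 6.7 N matches about 10 mm of travel, so I hand in.

```bash
python3 -c "
from cell import env
print(env.job_done()); s=env.state(); print(s['t'],s['eef_pos'],s['ft_force'])"
```

```text
the job is handed in; nothing more can be done
None
the job is handed in; nothing more can be done
```

I pushed in the air plunger on the grey unit, then the gas plunger, then pressed the beer button and handed the job in at about 17.5 s while still holding it. No verdict was reported, and I couldn't read the state after handing in.

**Last checks:**
- **Air:** the plunger reached its cushion at 7.4 N. Its knob stayed about 3.5 px lower in the side view after release.
- **Gas:** the plunger reached its cushion at 6.1 N. Its knob stayed about 3 px lower after release.
- **Beer:** the button was held at 6.7 N downward, which by the given spring figures is about 10 mm of travel. There was also an unexplained 3.7 N sideways, still well under the 25 N limit.
- **Drain and loose things:** I never touched the drain knob, and it looked out in the last picture. I saw no loose thing moved there, but I did not measure the bottles' positions.

**What disagreed:**
- **Tip position:** contact came about 24 mm lower in TCP height than the stated tip position predicts. I therefore relied on the force readings and the knob's movement in the side view, not on the nominal height.
- **Side camera:** it placed the console and air knobs about 8 mm lower than their stated heights.
- **Force during travel:** the force sensor showed almost nothing while the plungers slid, so I judged their travel by the camera until the cushion showed as force.

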